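# Set up the fold-down writing flap of the goods-in cabinet

### The arm

A 6-joint arm with a two-finger parallel gripper is mounted at the origin on the work surface. World frame = base frame: x ahead of the robot, y to its left, z up, the work surface at z = 0. Lengths are in m, angles in rad, forces in N, time in s.
With the tool pointing down it reaches from about 0.4 to 0.925 m from the base axis. Payload 12.5 kg.
Tool frame: the origin (TCP) lies on the mounting face of the last link; the fingertips stand 190 mm ahead of it and the grasp point (between the pads) lies 171 mm ahead of it; y points along the fingers, x is the direction in which the jaws open and shut, and the axes are right-handed (so a half turn about y gives the same grasp; the last joint's range is limited). The gripper opens to 95 mm and grips with 3 to 60 N. Pads are 20 mm wide; open, the fingers measure 119 mm over their backs; the gripper's body (75 mm by 180 mm) begins 59 mm behind the grasp point.
Start: joints at [-1.275, 0.491, 1.559, -0, 1.092, -0.106], TCP at [0.244, -0.575, 0.405] pointing down, gripper open.
Joint ranges: [-3.1, 3.1], [-0.84, 2.19], [0.05, 2.79], [-1.13, 4.28], [0.06, 2.93], [-2.69, 2.69]. Speed limits (rad/s): [2.22, 2.22, 2.79, 3.14, 3.14, 3.14].

### API

Orientations are given as a unit quaternion [w, x, y, z].
In Python, from rig import env gives the robot as it stands. The module is installed in compiled form; this text tells all that it offers.
- The arm moves only by the tool carry_out, never from a script. Its argument "motion" is a list of rows, each a list of 3 entries, a list of its own where there are three numbers: the shift along the tool's x, y, z in m, then the turn, a rotation vector about the tool's x, y, z in degrees, then the gripper's target within -1 to 1 (fully open at 1, half-way at 0, shut at -1). In form: [[[tx, ty, tz], [wx, wy, wz], grip], ...]. A call has 1 to 12 rows; each row is the pose to reach, as a shift and turn from the pose measured when the call began, along the tool's axes at that moment; what a row does not reach only later rows make up. A row lasts 1/12 s, in which the tool goes at most 41.7 mm and 7.16 degrees, less where a joint would pass 70% of its speed; a pose out of reach is approached as far as the arm can. A call with a gripper value outside its range is refused whole. The fingers move at their own pace and stop on an object; "newtons" is the grip in N (left out, the last holds). Time passes only in rows, so rows that repeat a pose let the fingers close. It gives the time, the measured TCP pose, the force and the opening at its end, in the units of the state.
- env.read_state(): the state, without advancing time (a new reading comes with each control period).
- env.camera(name): name is "scene" or "top" or "wrist"; returns (picture, depth): 480x640x3 uint8, red, green, blue; 480x640 float32, m along the optical axis (not along the pixel's ray), 0 where there is no reading.
- env.get_calibration(name): a dict with "fx", "fy", "cx", "cy" (pixels), "rvec" (rotation vector, rad) and "tvec" (3), from world to camera coordinates, as OpenCV has them. Camera axes: x right, y down, z forward; pixel columns grow to the right and rows downward; lengths in m; the calibration is good to about 2 mm. A picture is of the moment at which its call begins: read the wrist's pose just before it. get_calibration takes no time and is no camera call; for the wrist camera it gives the pose at the moment of the call.
- env.hand_in(): hands the job in, once; it reports no verdict.
Trained networks look in the newest picture that a camera, given by its name, has taken for a name from the list of things; names that differ only in an ending like _2 or _b are one class to them, and where a whole thing is asked for, a point or a joint stands for the part that bears it (a point fixed in the world has none). Each returns a list of dicts, best first, with "score" (0 to 1); they miss things now and then, are a little off and sometimes report something else, mostly with a low value. They report only what shows in the picture. A call takes as long as a camera call.
- env.boxes_of(camera, query): "bbox" ([centre column, centre row, width, height] in pixels, round what is visible of it).
- env.regions_of(camera, query): "region" (480x640 bool, what is visible of it) and "bbox" ([centre column, centre row, width, height] in pixels, round what is visible of it).
The state is a dict: "time": time; "joints": joint angles; "qvel": joint speeds; "tau": joint torques, N m; "position": TCP position; "tcp_rot": TCP orientation; "ft_force": force on the tool from outside, world axes, zero at the start; "wrist_torque": the same for the moment, N m; "grip_width": finger opening in m.
Only numpy, scipy, OpenCV 4.12 (cv2) and the standard library are available. Lean on these libraries where they do the work, as an engineer would, in place of code of your own. Each camera call takes 0.05 s, during which the arm holds its last target. There are 200 camera calls.

### The job

Get the small goods-in cabinet ready for writing: pull both slide-out supports fully out while the flap is still up, then lower the plywood flap gently by its bar, without letting it drop, until it lies level on both supports, and let go. Leave the other things on the table where they are.

Things in the scene. Friction and masses are not known exactly. Their poses are not given: they have to be found in the camera images.
- station: grey sheet-steel cabinet standing fixed on the table, 304 wide (its y), 275 tall, from 12 to 222 behind the hinge line. Its origin is on the table straight below the middle of the flap's hinge line; its -x axis points out of the front, the way the supports slide and the flap falls; z up. A blue tray 55 tall stands on the rear half of its roof (140 to 210 behind the hinge line)
- hinge (a point): middle of the flap's hinge line, 130 above the table; the hinge line runs along the cabinet's y axis; same axes as the cabinet
- flap (a joint): angle of the flap about the hinge line in rad: 0 = upright, pi/2 = level, grows as the flap comes down to the front (cabinet -x); starts between -0.15 (leaning back on the cabinet) and -0.05, held by slight hinge friction; beyond about 0.15 to 0.3 it falls unless held. With the supports in, it would drop past level
- flap_bar (a point): middle of the flap's round steel grip bar, 12 in diameter, 120 long, parallel to the hinge line, 190 from it; a clear gap of 39 mm between bar and the flap's edge, the bar's two end legs at 60 either side of the middle. Flap: plywood 270 wide, 12 thick, its edge 145 from the hinge line, 0.3 to 0.6 kg. A gripper may pinch the bar and let it turn between the fingers. The frame turns with the flap
- support_left (a joint): how far the left support is drawn out, in m: 0 = pushed in, 0.10 = fully out at its stop (starts at 0 to 0.02). It slides straight along the cabinet's -x axis (forwards out of the front), level; resists with about 2 to 4 N, stays where it is left
- pull_left (a point): centre of the black grip block at the front end of the left support (the one at +0.09 y in the cabinet's frame). Block: 24 along the slide, 30 wide (cabinet y), 20 tall, centre 104 above the table; its sides and top are clear while the flap is up. At joint value q it lies 66 mm + q in front of the hinge line. Behind it a 12 mm square neck leads to the 20 mm wide steel bar, whose top is 20 above the block's centre and carries the flap once drawn out
- support_right (a joint): how far the right support is drawn out, in m: 0 = pushed in, 0.10 = fully out at its stop (starts at 0 to 0.02). It slides straight along the cabinet's -x axis (forwards out of the front), level; resists with about 2 to 4 N, stays where it is left
- pull_right (a point): centre of the black grip block at the front end of the right support (the one at -0.09 y in the cabinet's frame). Block: 24 along the slide, 30 wide (cabinet y), 20 tall, centre 104 above the table; its sides and top are clear while the flap is up. At joint value q it lies 66 mm + q in front of the hinge line. Behind it a 12 mm square neck leads to the 20 mm wide steel bar, whose top is 20 above the block's centre and carries the flap once drawn out
- carton_low: small plain carton 75 x 55 x 45 tall, loose on the table underneath the flap's swing, between the two supports; leave it alone; origin: centre of its underside
- tape_roll: roll of paper tape, 90 across, 48 tall, loose, lying flat; leave it alone; origin: centre of its underside
- scanner: hand scanner, about 185 long, 40 tall, loose; leave it alone; origin: centre of its underside
- parts_tub: open blue tub 150 x 100 x 60 tall, loose; leave it alone; origin: centre of its underside
- spray_can: can 56 across, 160 tall, loose; leave it alone; origin: centre of its underside
- carton_flat: carton 140 x 110 x 60 tall, loose; leave it alone; origin: centre of its underside

How it is judged:
By the outcome, as a careful person would: the job done as asked, in the order asked, and still so for the second after the job is handed in, with the robot touching nothing.
It also fails if it takes over 72 s, if anything falls off the work surface, if the arm or the gripper's body presses on something with over 40 N, if the wrist force passes 120 N, or if a joint passes its speed limit or range.

## Working session

There is one attempt and no reset: what is moved stays moved. The work goes in short steps, Python scripts to look and compute and a tool call to move; the robot and the scene stay as the last step left them, time stands still between calls to the robot, and variables do not carry over. Pictures are saved under pics/ and viewed, about 8 in all and at most 12, crops included, and the job is handed in when it is done.

Besides the shell and the picture viewer there is one more tool, called after "Request:" as a command line: name --argument value ..., lists and objects as JSON in quotes. carry_out: Moves the arm, as the interface text tells. Its arguments: {"type":"object","properties":{"motion":{"type":"array","items":{"type":"array"}},"newtons":{"type":"number"}},"required":["motion"]}

```bash
mkdir -p pics
cat > h.py <<'E'
import numpy as np, cv2
from rig import env
from scipy.spatial.transform import Rotation as R
def cal(n):
    c=env.get_calibration(n); return c,cv2.Rodrigues(np.array(c["rvec"],float))[0],np.array(c["tvec"],float).ravel()
def cloud(n,d,m=None):
    c,Rm,t=cal(n); m=(d>0) if m is None else m&(d>0)
    v,u=np.nonzero(m); z=d[v,u]
    p=np.c_[(u-c["cx"])/c["fx"]*z,(v-c["cy"])/c["fy"]*z,z]
    return (p-t)@Rm, v,u
def save(n,im): cv2.imwrite(f"pics/{n}.png",cv2.cvtColor(im,cv2.COLOR_RGB2BGR))
E
python3 - <<'E'
from h import *
s=env.read_state(); print({k:np.round(v,3) for k,v in s.items()})
ims=[]
for n in("scene","top"):
    im,d=env.camera(n); np.savez(f"{n}.npz",im=im,d=d); save(n,im)
    for q in("station","flap","flap_bar","pull_left","pull_right","support_left","carton_low"):
        for r in env.regions_of(n,q)[:3]:
            p,v,u=cloud(n,d,r["region"])
            print(n,q,round(r["score"],2),np.round(r["bbox"]),len(p),np.round(np.median(p,0),3) if len(p) else"",np.round(np.percentile(p,[3,97],axis=0),3).tolist() if len(p) else "")
E
```

```text
{'time': np.float64(0.0), 'joints': array([-1.275,  0.492,  1.559, -0.   ,  1.092, -0.106]), 'qvel': array([ 0.   , -0.   , -0.001, -0.001, -0.001, -0.001]), 'tau': array([-4.0000e-03, -6.1265e+01, -2.5818e+01,  6.9000e-02,  4.8000e-02,
       -0.0000e+00]), 'position': array([ 0.244, -0.575,  0.404]), 'tcp_rot': array([ 0.59 , -0.589,  0.39 , -0.39 ]), 'ft_force': array([ 0.337, -0.624, -0.16 ]), 'wrist_torque': array([ 0.   ,  0.004, -0.021]), 'grip_width': np.float64(0.095)}
scene flap 0.86 [381. 219. 149. 112.] 10456 [0.568 0.021 0.218] [[0.558, -0.111, 0.145], [0.577, 0.141, 0.321]]
scene flap_bar 0.97 [384. 218. 144. 115.] 10565 [0.568 0.021 0.218] [[0.557, -0.111, 0.144], [0.577, 0.141, 0.321]]
scene flap_bar 0.39 [153. 298.  67.  79.] 3317 [ 0.749 -0.379  0.059] [[0.651, -0.432, 0.007], [0.777, -0.327, 0.062]]
scene pull_left 0.86 [322. 278.  24.  34.] 412 [ 0.644 -0.073  0.11 ] [[0.57, -0.086, 0.097], [0.662, -0.059, 0.115]]
scene pull_right 0.96 [410. 297.  25.  44.] 520 [0.633 0.105 0.11 ] [[0.551, 0.073, 0.031], [0.655, 0.12, 0.115]]
scene support_left 0.69 [320. 277.  30
[... 643 characters left out ...]
.329]]
top pull_left 0.44 [323. 245.  10.  18.] 188 [ 0.641 -0.072  0.114] [[0.605, -0.085, 0.102], [0.66, -0.057, 0.118]]
top pull_right 0.74 [331. 195.  40.  62.] 2234 [ 0.796 -0.09   0.007] [[0.713, -0.136, -0.0], [0.86, -0.041, 0.063]]
top pull_right 0.68 [251. 245.  15.  28.] 174 [0.634 0.108 0.114] [[0.602, 0.096, 0.106], [0.653, 0.122, 0.119]]
top pull_right 0.43 [295. 240.  37.  32.] 701 [0.663 0.001 0.045] [[0.634, -0.036, 0.004], [0.697, 0.039, 0.051]]
top support_left 0.72 [326. 244.  11.  22.] 189 [ 0.641 -0.072  0.113] [[0.605, -0.085, 0.002], [0.66, -0.057, 0.118]]
top carton_low 0.63 [288. 299. 148. 128.] 15169 [0.456 0.012 0.277] [[0.353, -0.13, 0.137], [0.564, 0.154, 0.329]]
```

View pics/scene.png

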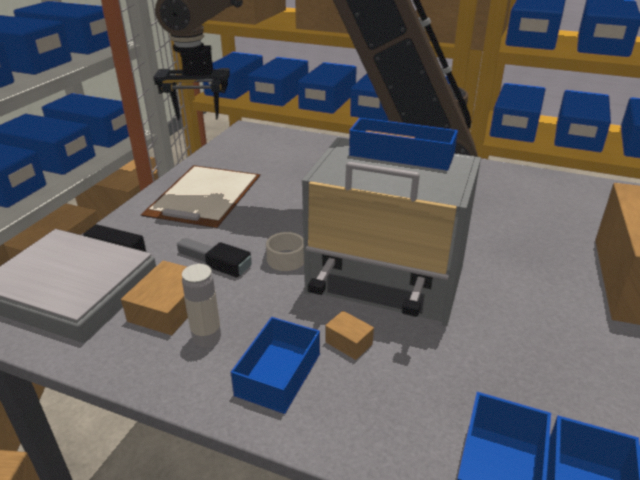

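View pics/top.png

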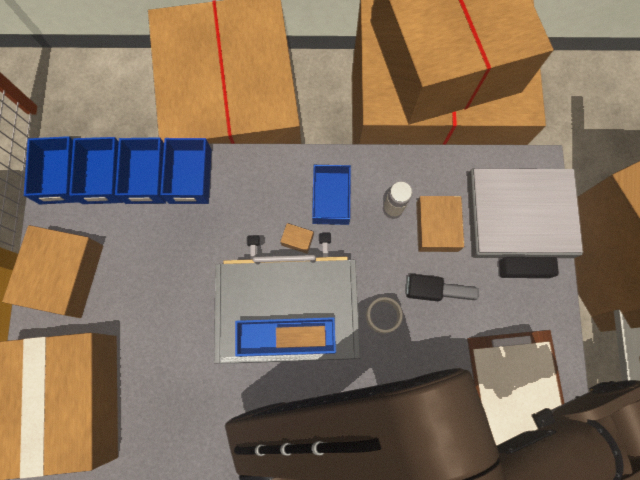

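The cabinet faces away from the robot (its front is towards world +x), with its right support at +y and its left at -y. Next I fit its pose and work out the first moves.

Run:
```python
from h import *
T=np.load("top.npz"); S=np.load("scene.npz")
pt,vt,ut=cloud("top",T["d"]); ps,vs,us=cloud("scene",S["d"])
m=(abs(pt[:,2]-.275)<.006)&(abs(pt[:,1]-.015)<.2)&(pt[:,0]>.3)&(pt[:,0]<.62)
for nm,p in(("top",pt),("scene",ps)):
    m=(abs(p[:,2]-.276)<.007)&(abs(p[:,1]-.015)<.19)&(p[:,0]>.3)&(p[:,0]<.552)
    c,sz,a=cv2.minAreaRect((p[m][:,:2]*1000).astype(np.float32)); print(nm,"roof",np.round(c,1),np.round(sz,1),round(a,2),m.sum(),np.median(p[m][:,2]))
# flap plane from scene
m=(ps[:,2]>.15)&(ps[:,2]<.265)&(abs(ps[:,1]-.015)<.12)&(ps[:,0]>.54)&(ps[:,0]<.6)
q=ps[m]; A=np.c_[q[:,1:],np.ones(len(q))]; k,_,_,_=np.linalg.lstsq(A,q[:,0],rcond=None)
print("flap x= %.4f*y + %.4f*z + %.4f"%tuple(k),"res",np.std(A@k-q[:,0]), "yaw deg",np.degrees(np.arctan(-k[0])))
for nm,p in(("top",pt),("scene",ps)):
  for lo,hi in((-.1,-.045),(.08,.135)):
    m=(p[:,2]>.108)&(p[:,2]<.122)&(p[:,1]>lo)&(p[:,1]<hi)&(p[:,0]>.58)&(p[:,0]<.70)
    q=p[m]; print(nm,"block",m.sum(),np.round(np.percentile(q,[2,50,98],axis=0),4).tolist())
    m=m&(p[:,0]>q[:,0].max()-.024); q=p[m]; print("   front",np.round(np.percentile(q,[2,50,98],axis=0),4).tolist())
  m=(p[:,2]>.29)&(p[:,2]<.335)&(abs(p[:,1]-.02)<.075)&(p[:,0]>.53)&(p[:,0]<.59)
  q=p[m]; print(nm,"bar",m.sum(),np.round(np.percentile(q,[2,50,98],axis=0),4).tolist())
s=env.read_state(); w=s["tcp_rot"]; Rm=R.from_quat(w,scalar_first=True).as_matrix(); print(np.round(Rm,3),s["position"])
# arm
m=(pt[:,2]>.3)&(pt[:,2]<1.2)&(pt[:,1]<.1)&(pt[:,1]>-.7)&(pt[:,0]>-.2)&(pt[:,0]<.35); q=pt[m]
r=np.hypot(q[:,0],q[:,1])
for a in np.arange(.1,.75,.05):
    k=abs(r-a)<.01; print(round(a,2),np.round(np.percentile(q[k][:,2],[50,98]),3) if k.any() else "")
```

```text
top roof [451.7  12. ] [208.7 304.6] 1.74 11775 0.2765435079776767
scene roof [452.2   8.8] [210.5 305. ] 2.15 5395 0.2750095979992522
flap x= -0.0348*y + -0.0751*z + 0.5853 res 0.0016207467415825963 yaw deg 1.9913715772686638
top block 177 [[0.6025, -0.085, 0.1082], [0.6417, -0.0724, 0.1138], [0.6606, -0.0574, 0.1185]]
   front [[0.6381, -0.085, 0.1089], [0.6489, -0.0712, 0.1146], [0.6607, -0.0574, 0.1187]]
top block 169 [[0.5993, 0.0948, 0.1083], [0.6359, 0.1084, 0.1138], [0.6545, 0.1222, 0.1193]]
   front [[0.6315, 0.0947, 0.1097], [0.6422, 0.108, 0.115], [0.6549, 0.1226, 0.1196]]
top bar 372 [[0.5489, -0.0478, 0.3004], [0.5549, 0.0155, 0.3253], [0.5623, 0.0777, 0.3299]]
scene block 265 [[0.5843, -0.0875, 0.1082], [0.6425, -0.0736, 0.1119], [0.6621, -0.0592, 0.1155]]
   front [[0.6408, -0.088, 0.1086], [0.6537, -0.0726, 0.1133], [0.6623, -0.059, 0.116]]
scene block 288 [[0.5827, 0.0921, 0.1083], [0.6384, 0.1051, 0.1117], [0.6555, 0.1201, 0.1158]]
   front [[0.6336, 0.0917, 0.1083], [0.6477, 0.1063, 0.1132], [0.6559, 0.1204, 0.1159]]
scene bar 687 [[0.5522, -0.0505, 0.2922], [0.5596, 0.0169, 0.3201], [0.565, 0.0778, 0.3261]]
[[ 0.391  0.     0.92 ]
 [-0.92  -0.     0.391]
 [ 0.    -1.    -0.   ]] [ 0.24443066 -0.57521561  0.40478028]
0.1 
0.15 [0.376 0.457]
0.2 [0.498 0.6  ]
0.25 [0.596 0.712]
0.3 [0.743 0.776]
0.35 [0.772 0.779]
0.4 [0.692 0.767]
0.45 [0.649 0.66 ]
0.5 [0.611 0.624]
0.55 [0.57  0.594]
0.6 [0.522 0.557]
0.65 [0.515 0.536]
0.7 [0.316 0.335]
```

Fits agree with each other: hinge about (0.5695, 0.0147), front direction +1.9° from world x, both supports about 0.011 out, flap about -0.075 rad. Blocks are at (0.649, -0.072) on the left and (0.643, 0.107) on the right. I'll rise and go over the left block.

Request:
carry_out --motion '[[[0,-0.04,0],[0,5,0],1],[[0,-0.08,0],[0,10,0],1],[[0,-0.12,0],[0,15,0],1],[[0,-0.155,0],[0,21.1,0],1],[[-0.02,-0.155,0.035],[0,21.1,0],1],[[-0.038,-0.155,0.071],[0,21.1,0],1],[[-0.057,-0.155,0.106],[0,21.1,0],1],[[-0.076,-0.155,0.142],[0,21.1,0],1],[[-0.095,-0.155,0.177],[0,21.1,0],1],[[-0.114,-0.155,0.213],[0,21.1,0],1],[[-0.133,-0.155,0.248],[0,21.1,0],1],[[-0.152,-0.155,0.284],[0,21.1,0],1]]'

```text
time: 1.8
position: [0.4471, -0.3224, 0.56]
tcp_rot: [-0.508, 0.508, -0.491, 0.492]
ft_force: [0.3, -0.9, 0.9]
grip_width: 0.0952
```

Request:
carry_out --motion '[[[-0.031,0,0.027],[0,0,0],0],[[-0.061,0,0.053],[0,0,0],0],[[-0.092,0,0.079],[0,0,0],0],[[-0.122,0,0.105],[0,0,0],0],[[-0.153,0,0.132],[0,0,0],0],[[-0.184,0,0.158],[0,0,0],0],[[-0.214,0,0.184],[0,0,0],0],[[-0.244,0,0.211],[0,0,0],0],[[-0.244,0.03,0.211],[0,0,0],0],[[-0.244,0.07,0.211],[0,0,0],0],[[-0.244,0.11,0.211],[0,0,0],0],[[-0.244,0.13,0.211],[0,0,0],0]]'

```text
time: 2.8
position: [0.6494, -0.0711, 0.4252]
tcp_rot: [-0.507, 0.509, -0.493, 0.49]
ft_force: [0.2, 0.6, -0.1]
grip_width: 0.0476
```

```bash
cat > st.py <<'E'
from h import *
s=env.read_state(); Rm=R.from_quat(s["tcp_rot"],scalar_first=True).as_matrix()
p=np.array(s["position"])
print("t",s["time"],"tcp",np.round(p,4),"grasp",np.round(p+.171*Rm[:,1],4),"\n",np.round(Rm,3),"\nft",np.round(s["ft_force"],1),"w",round(float(s["grip_width"]),4),"q",np.round(s["joints"],2))
E
cat st.py > a.py
cat >> a.py <<'E'
im,d=env.camera("scene"); c=im[60:360,220:540]; save("s2",cv2.resize(c,None,fx=2,fy=2))
E
python3 a.py
```

```text
t 2.8 tcp [ 0.6494 -0.0711  0.4252] grasp [ 0.6485 -0.071   0.2542] 
 [[ 0.034 -0.005  0.999]
 [-0.999  0.001  0.034]
 [-0.001 -1.    -0.005]] 
ft [ 0.2  0.6 -0.1] w 0.0476 q [-0.21  0.51  1.46 -0.    1.17  1.33]
```

View pics/s2.png

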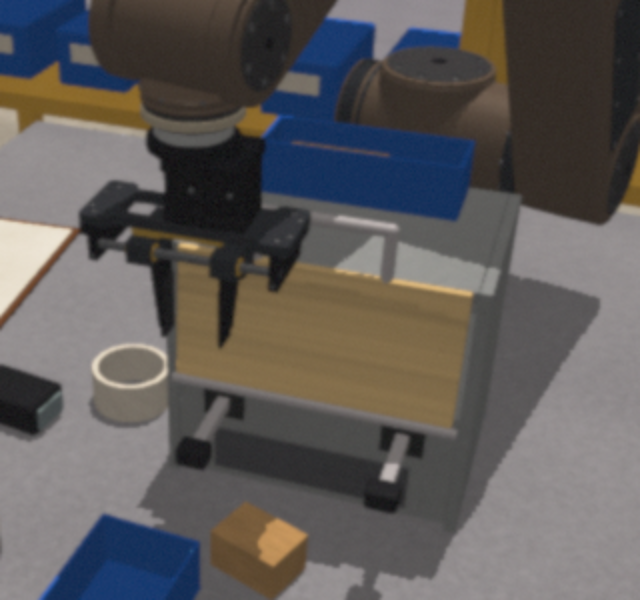

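The gripper is about 150 mm above the left block. The arm's wrist may come near the flap bar lower down, so I'll tilt the tool 12° outwards, descend and grip.

Request:
carry_out --motion '[[[0.002,0,0.018],[-6,0,0],0],[[0.002,0,0.035],[-12,0,0],0],[[0.002,0.035,0.036],[-12,0,0],0],[[0.002,0.07,0.036],[-12,0,0],0],[[0.002,0.1,0.036],[-12,0,0],0],[[0.002,0.12,0.036],[-12,0,0],0],[[0.002,0.135,0.036],[-12,0,0],0],[[0.002,0.147,0.036],[-12,0,0],0],[[0.002,0.153,0.036],[-12,0,0],0],[[0.002,0.153,0.036],[-12,0,0],0]]'

```text
time: 3.68
position: [0.6842, -0.0719, 0.2691]
tcp_rot: [-0.45, 0.56, -0.543, 0.434]
ft_force: [-0.1, -0.2, -0.1]
grip_width: 0.0474
```

```bash
cat st.py > a.py
cat >> a.py <<'E'
im,d=env.camera("scene"); c=im[60:360,220:540]; save("s3",cv2.resize(c,None,fx=2,fy=2))
E
python3 a.py
```

```text
t 3.6833 tcp [ 0.6842 -0.0719  0.2691] grasp [ 0.6471 -0.0728  0.1021] 
 [[ 0.034 -0.217  0.976]
 [-0.999 -0.005  0.033]
 [-0.002 -0.976 -0.217]] 
ft [-0.1 -0.2 -0.1] w 0.0474 q [-0.19  0.75  1.46 -0.05  1.15  1.37]
```

View pics/s3.png

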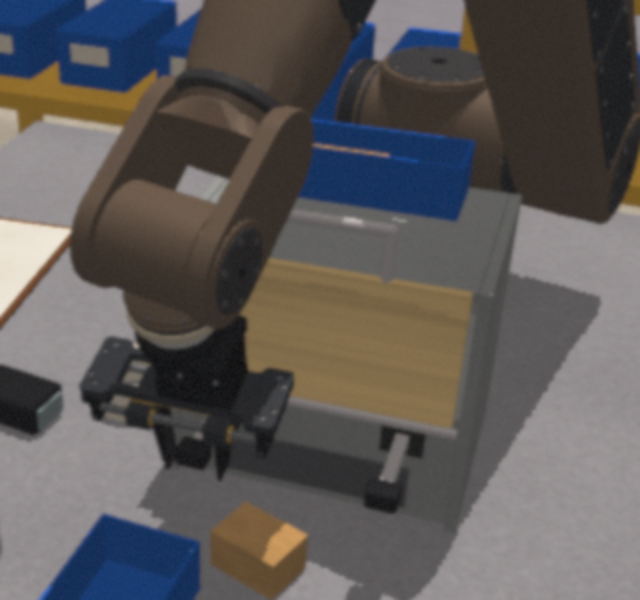

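The fingers straddle the left block. I'll close and start the pull.

Request:
carry_out --motion '[[[0,0,0],[0,0,0],-1],[[0,0,0],[0,0,0],-1],[[0,0,0],[0,0,0],-1],[[0,0,0],[0,0,0],-1],[[0,0,0],[0,0,0],-1],[[-0.0,-0.001,0.006],[0,0,0],-1],[[0,-0.0025,0.012],[0,0,0],-1],[[0,-0.004,0.02],[0,0,0],-1],[[0,-0.006,0.028],[0,0,0],-1],[[0,-0.008,0.036],[0,0,0],-1],[[0,-0.01,0.044],[0,0,0],-1],[[0,-0.0115,0.052],[0,0,0],-1]]' --newtons 30

```text
time: 4.73
position: [0.7379, -0.0707, 0.271]
tcp_rot: [-0.45, 0.56, -0.542, 0.435]
ft_force: [-2.5, -5.0, 7.0]
grip_width: 0.0298
```

Request:
carry_out --motion '[[[0,-0.0015,0.007],[0,0,0],-1],[[0,-0.003,0.014],[0,0,0],-1],[[0,-0.0045,0.021],[0,0,0],-1],[[0,-0.006,0.027],[0,0,0],-1],[[0,-0.007,0.031],[0,0,0],-1],[[0,-0.007,0.034],[0,0,0],-1],[[0,-0.008,0.037],[0,0,0],-1],[[0,-0.008,0.039],[0,0,0],-1],[[0,-0.008,0.039],[0,0,0],-1]]'

```text
time: 5.48
position: [0.7765, -0.0694, 0.2703]
tcp_rot: [-0.448, 0.562, -0.544, 0.433]
ft_force: [-18.0, -2.5, 9.7]
grip_width: 0.0297
```

```bash
python3 st.py
```

```text
t 5.4833 tcp [ 0.7765 -0.0694  0.2703] grasp [ 0.7383 -0.0705  0.1036] 
 [[ 0.034 -0.223  0.974]
 [-0.999 -0.006  0.033]
 [-0.001 -0.975 -0.223]] 
ft [-18.   -2.5   9.7] w 0.0297 q [-0.17  0.87  1.17 -0.05  1.32  1.38]
```

The force jump to 18 N after 91 mm of travel means the left support is at its stop. I'll release it and cross over to the right one.

Request:
carry_out --motion '[[[0,0,-0.001],[0,0,0],0],[[0,0,-0.001],[0,0,0],0],[[0,0,-0.001],[0,0,0],0],[[0,-0.035,0],[0,0,0],0],[[0,-0.07,0],[0,0,0],0],[[-0.036,-0.07,-0.017],[0,0,0],0],[[-0.072,-0.07,-0.035],[0,0,0],0],[[-0.108,-0.07,-0.053],[0,0,0],0],[[-0.144,-0.07,-0.07],[0,0,0],0],[[-0.18,-0.07,-0.087],[0,0,0],0],[[-0.18,-0.05,-0.087],[0,0,0],0],[[-0.18,-0.05,-0.087],[0,0,0],0]]'

```text
time: 6.48
position: [0.6956, 0.1103, 0.3368]
tcp_rot: [-0.448, 0.563, -0.544, 0.431]
ft_force: [-0.4, -1.1, -0.6]
grip_width: 0.0475
```

```bash
cat st.py > a.py
cat >> a.py <<'E'
for n in("top","scene"):
    im,d=env.camera(n); p,_,_=cloud(n,d)
    for y0,lo in((-.07,.65),(.107,.6)):
        m=(p[:,2]>.108)&(p[:,2]<.118)&(abs(p[:,1]-y0)<.02)&(p[:,0]>lo)&(p[:,0]<.80)
        if m.sum()<20: print(n,y0,m.sum());continue
        k=m&(p[:,0]>np.percentile(p[m][:,0],99.5)-.024); q=p[k]; print(n,y0,np.round(np.percentile(q,[2,50,98],axis=0),4).tolist())
E
python3 a.py
```

```text
t 6.4833 tcp [0.6956 0.1103 0.3368] grasp [0.657  0.1091 0.1702] 
 [[ 0.037 -0.226  0.974]
 [-0.999 -0.007  0.036]
 [-0.001 -0.974 -0.226]] 
ft [-0.4 -1.1 -0.6] w 0.0475 q [0.06 0.7  1.36 0.01 1.31 1.59]
top -0.07 [[0.7266, -0.0801, 0.1081], [0.7377, -0.0671, 0.1143], [0.749, -0.0544, 0.1175]]
top 0.107 0
scene -0.07 [[0.7287, -0.0842, 0.1089], [0.7414, -0.0695, 0.1134], [0.7512, -0.0555, 0.1161]]
scene 0.107 [[0.6335, 0.0921, 0.1084], [0.6471, 0.1067, 0.1131], [0.656, 0.1205, 0.116]]
```

The left block is at x ≈ 0.738, which matches fully out. I'll descend on the right block and grip.

Request:
carry_out --motion '[[[0.0015,0.025,0.001],[0,0,0],0],[[0.0015,0.045,0.002],[0,0,0],0],[[0.0015,0.06,0.002],[0,0,0],0],[[0.0015,0.068,0.002],[0,0,0],0],[[0.0015,0.068,0.002],[0,0,0],0],[[0.0015,0.068,0.002],[0,0,0],0],[[0.0015,0.068,0.002],[0,0,0],-1],[[0.0015,0.068,0.002],[0,0,0],-1],[[0.0015,0.068,0.002],[0,0,0],-1],[[0.0015,0.068,0.002],[0,0,0],-1],[[0.0015,0.068,0.002],[0,0,0],-1]]'

```text
time: 7.5
position: [0.6842, 0.107, 0.2727]
tcp_rot: [-0.449, 0.561, -0.544, 0.433]
ft_force: [0.5, 8.0, 0.5]
grip_width: 0.0298
```

```bash
python3 st.py
```

```text
t 7.5 tcp [0.6842 0.107  0.2727] grasp [0.6462 0.1063 0.1059] 
 [[ 0.034 -0.222  0.974]
 [-0.999 -0.004  0.034]
 [-0.003 -0.975 -0.222]] 
ft [0.5 8.  0.5] w 0.0298 q [0.06 0.75 1.45 0.01 1.17 1.59]
```

Request:
carry_out --motion '[[[0,-0.001,0.005],[0,0,0],-1],[[0,-0.0025,0.011],[0,0,0],-1],[[0,-0.004,0.019],[0,0,0],-1],[[0,-0.006,0.027],[0,0,0],-1],[[0,-0.008,0.035],[0,0,0],-1],[[0,-0.01,0.043],[0,0,0],-1],[[0,-0.0115,0.051],[0,0,0],-1],[[0,-0.0135,0.059],[0,0,0],-1],[[0,-0.015,0.067],[0,0,0],-1],[[0,-0.017,0.075],[0,0,0],-1],[[0,-0.0185,0.081],[0,0,0],-1],[[0,-0.0195,0.086],[0,0,0],-1]]'

```text
time: 8.5
position: [0.7731, 0.1102, 0.2727]
tcp_rot: [-0.449, 0.561, -0.544, 0.433]
ft_force: [-2.7, 2.8, 2.7]
grip_width: 0.0299
```

Request:
carry_out --motion '[[[0,0,0.002],[0,0,0],-1],[[0,-0.001,0.004],[0,0,0],-1],[[0,-0.001,0.005],[0,0,0],-1],[[0,-0.001,0.005],[0,0,0],-1]]'

```text
time: 8.83
position: [0.7767, 0.1104, 0.272]
tcp_rot: [-0.446, 0.564, -0.546, 0.43]
ft_force: [-23.4, -0.7, 7.0]
grip_width: 0.0296
```

The right support is at its stop too. I'll release it, rise and untilt.

Request:
carry_out --motion '[[[0,0,-0.001],[0,0,0],0],[[0,0,-0.001],[0,0,0],0],[[0,0,-0.001],[0,0,0],0],[[0,-0.035,0],[0,0,0],0],[[0,-0.075,0],[0,0,0],0],[[0,-0.115,-0.01],[5,0,0],0],[[0,-0.155,-0.02],[10,0,0],0],[[0,-0.195,-0.03],[12.8,0,0],0],[[0,-0.235,-0.04],[12.8,0,0],0],[[0,-0.265,-0.05],[12.8,0,0],0],[[0,-0.285,-0.055],[12.8,0,0],0],[[0,-0.285,-0.055],[12.8,0,0],0]]'

```text
time: 9.83
position: [0.7882, 0.1098, 0.5686]
tcp_rot: [0.509, -0.508, 0.492, -0.49]
ft_force: [0.1, 0.8, 1.7]
grip_width: 0.0471
```

Request:
carry_out --motion '[[[0,0,0],[0,-7,0],0],[[0,0,0],[0,-14,0],0],[[0,0,0],[0,-21,0],0],[[0,0,0],[0,-28,0],0],[[0,0,0],[0,-35,0],0],[[0,0,0],[0,-42,0],0],[[0,0,0],[0,-49,0],0],[[0,0,0],[0,-56,0],0],[[0,0,0],[0,-63,0],0],[[0,0,0],[0,-70,0],0],[[0,0,0],[0,-77,0],0],[[0,0,0],[0,-84,0],0]]'

```text
time: 10.83
position: [0.7887, 0.1096, 0.5676]
tcp_rot: [0.708, -0.706, 0.023, -0.023]
ft_force: [0.8, 0.0, -0.7]
grip_width: 0.047
```

```bash
cat st.py > a.py
cat >> a.py <<'E'
env2=env.camera("top")
for n in("top","scene"):
    im,d=env.camera(n); p,_,_=cloud(n,d); save("m_"+n,im)
    for y0,lo in((-.07,.65),(.109,.65)):
        m=(p[:,2]>.108)&(p[:,2]<.118)&(abs(p[:,1]-y0)<.02)&(p[:,0]>lo)&(p[:,0]<.80)
        if m.sum()<20: print(n,y0,m.sum());continue
        k=m&(p[:,0]>np.percentile(p[m][:,0],99.5)-.024); q=p[k]; print(n,y0,np.round(np.percentile(q,[2,50,98],axis=0),4).tolist())
    m=(p[:,2]>.29)&(p[:,2]<.332)&(abs(p[:,1]-.02)<.075)&(p[:,0]>.53)&(p[:,0]<.59)
    q=p[m]; print(n,"bar",m.sum(),np.round(np.percentile(q,[2,50,98],axis=0),4).tolist())
    m=(p[:,2]>.15)&(p[:,2]<.265)&(abs(p[:,1]-.015)<.12)&(p[:,0]>.54)&(p[:,0]<.6)
    q=p[m]; 
    if m.sum()>500:
        A=np.c_[q[:,1:],np.ones(len(q))]; k,_,_,_=np.linalg.lstsq(A,q[:,0],rcond=None); print("flap",k)
E
python3 a.py
```

```text
t 10.8333 tcp [0.7887 0.1096 0.5676] grasp [0.7885 0.1101 0.3966] 
 [[ 0.998 -0.001  0.065]
 [-0.065  0.003  0.998]
 [-0.001 -1.     0.003]] 
ft [ 0.8  0.  -0.7] w 0.047 q [0.05 0.71 0.75 0.   1.69 0.12]
top -0.07 [[0.7261, -0.0822, 0.1083], [0.7371, -0.0672, 0.1142], [0.7494, -0.0544, 0.1174]]
top 0.109 19
top bar 320 [[0.549, -0.0479, 0.3142], [0.555, 0.006, 0.3254], [0.5623, 0.0605, 0.3301]]
scene -0.07 [[0.7287, -0.0846, 0.1085], [0.7424, -0.0695, 0.1134], [0.7516, -0.0559, 0.1162]]
scene 0.109 [[0.7231, 0.0953, 0.1084], [0.7359, 0.1097, 0.1138], [0.7455, 0.1235, 0.1159]]
scene bar 153 [[0.5571, -0.0524, 0.2907], [0.5623, -0.0444, 0.3112], [0.5655, -0.034, 0.326]]
flap [-0.03494913 -0.07386651  0.58499828]
```

Request:
carry_out --motion '[[[-0.035,0,-0.017],[0,-5.6,0],0],[[-0.07,0,-0.034],[0,-5.6,0],0],[[-0.105,0,-0.051],[0,-5.6,0],0],[[-0.14,0,-0.068],[0,-5.6,0],0],[[-0.175,0,-0.085],[0,-5.6,0],0],[[-0.205,0,-0.099],[0,-5.6,0],0],[[-0.227,0,-0.11],[0,-5.6,0],0],[[-0.227,0,-0.11],[0,-5.6,0],0],[[-0.227,0.015,-0.11],[0,-5.6,0],0],[[-0.227,0.025,-0.11],[0,-5.6,0],0],[[-0.227,0.03,-0.11],[0,-5.6,0],0],[[-0.227,0.03,-0.11],[0,-5.6,0],0]]'

```text
time: 11.98
position: [0.5546, 0.0169, 0.5362]
tcp_rot: [0.708, -0.706, -0.007, 0.009]
ft_force: [0.4, -0.2, 0.4]
grip_width: 0.0473
```

```bash
cat st.py > a.py
cat >> a.py <<'E'
im,d=env.camera("scene"); c=im[40:340,220:540]; save("s4",cv2.resize(c,None,fx=2,fy=2))
E
python3 a.py
```

```text
t 11.9833 tcp [0.5546 0.0169 0.5362] grasp [0.554  0.0175 0.3652] 
 [[ 1.    -0.003 -0.022]
 [ 0.022  0.003  1.   ]
 [-0.003 -1.     0.003]] 
ft [ 0.4 -0.2  0.4] w 0.0473 q [-0.09  0.28  1.54  0.    1.33 -0.11]
```

View pics/s4.png

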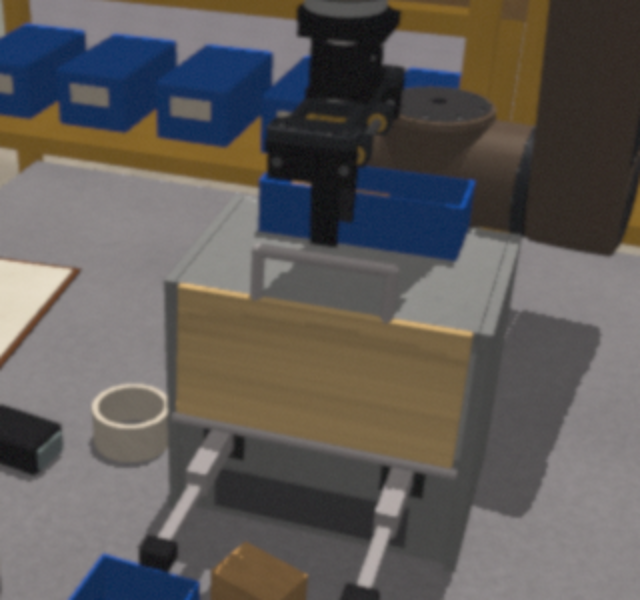

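Both supports are out (block ends at the bottom of the picture), and the fingers sit in line above the middle of the bar. I'll descend and pinch lightly.

Request:
carry_out --motion '[[[0.0005,0.015,0],[0,0,0],0],[[0.0005,0.03,0],[0,0,0],0],[[0.0005,0.04,0],[0,0,0],0],[[0.0005,0.045,0],[0,0,0],0],[[0.0005,0.045,0],[0,0,0],0],[[0.0005,0.045,0],[0,0,0],-1],[[0.0005,0.045,0],[0,0,0],-1],[[0.0005,0.045,0],[0,0,0],-1],[[0.0005,0.045,0],[0,0,0],-1],[[0.0005,0.045,0],[0,0,0],-1],[[0.0005,0.045,0],[0,0,0],-1],[[0.0005,0.045,0],[0,0,0],-1]]' --newtons 15

```text
time: 13.03
position: [0.5549, 0.0171, 0.4923]
tcp_rot: [0.708, -0.706, -0.007, 0.009]
ft_force: [-0.2, 0.3, 0.4]
grip_width: 0.0116
```

```bash
cat > plan.py <<'E'
from h import *
import sys
s=env.read_state(); Rm=R.from_quat(s["tcp_rot"],scalar_first=True).as_matrix(); p=np.array(s["position"]); g=p+.171*Rm[:,1]
H=np.array([.5695,.0147,.13]); f=np.array([.9994,.034,0])
a0=np.arctan2((g-H)@f,g[2]-.13); r=np.hypot((g-H)@f,g[2]-.13)
print("t",s["time"],"grasp",np.round(g,4),"ang",round(a0,3),"r",round(r,4),"w",round(float(s["grip_width"]),4),"ft",np.round(s["ft_force"],1))
print(np.round(Rm,3).tolist())
st=float(sys.argv[1])
for i in range(1,13):
    a=min(a0+st*i,float(sys.argv[2])); 
    dp=.19*((np.sin(a)-np.sin(a0))*f+np.array([0,0,np.cos(a)-np.cos(a0)]))
    print(i,round(a,3),np.round(Rm.T@dp,4).tolist())
E
python3 plan.py 0.045 1.58
```

```text
t 13.0333 grasp [0.5546 0.0176 0.3213] ang -0.077 r 0.1918 w 0.0116 ft [-0.2  0.3  0.4]
[[1.0, -0.002, -0.023], [0.023, 0.003, 1.0], [-0.002, -1.0, 0.003]]
1 -0.032 [0.0085, -0.0005, 0.0001]
2 0.013 [0.0171, -0.0006, 0.0002]
3 0.058 [0.0256, -0.0003, 0.0003]
4 0.103 [0.0341, 0.0004, 0.0004]
5 0.148 [0.0426, 0.0014, 0.0005]
6 0.193 [0.0511, 0.0028, 0.0006]
7 0.238 [0.0594, 0.0047, 0.0007]
8 0.283 [0.0677, 0.0068, 0.0007]
9 0.328 [0.0758, 0.0094, 0.0008]
10 0.373 [0.0839, 0.0123, 0.0009]
11 0.418 [0.0918, 0.0156, 0.001]
12 0.463 [0.0995, 0.0192, 0.0011]
```

The bar is pinched at 11.6 mm opening. I'll lower along the arc.

Request:
carry_out --motion '[[[0.0085,-0.0005,0],[0,0,0],-1],[[0.017,-0.0005,0],[0,0,0],-1],[[0.0255,-0.0005,0],[0,0,0],-1],[[0.034,0.0005,0],[0,0,0],-1],[[0.0425,0.0015,0.0005],[0,0,0],-1],[[0.051,0.003,0.0005],[0,0,0],-1],[[0.0595,0.0045,0.0005],[0,0,0],-1],[[0.0675,0.007,0.0005],[0,0,0],-1],[[0.076,0.0095,0.001],[0,0,0],-1],[[0.084,0.0125,0.001],[0,0,0],-1],[[0.092,0.0155,0.001],[0,0,0],-1],[[0.0995,0.019,0.001],[0,0,0],-1]]'

```text
time: 14.03
position: [0.6552, 0.0204, 0.4725]
tcp_rot: [0.708, -0.706, -0.007, 0.009]
ft_force: [-0.6, -1.2, -0.8]
grip_width: 0.0116
```

```bash
python3 plan.py 0.045 1.58
```

```text
t 14.0333 grasp [0.6548 0.0209 0.3015] ang 0.462 r 0.1916 w 0.0116 ft [-0.6 -1.2 -0.8]
[[1.0, -0.002, -0.023], [0.023, 0.003, 1.0], [-0.002, -1.0, 0.003]]
1 0.507 [0.0076, 0.004, 0.0001]
2 0.552 [0.015, 0.0083, 0.0001]
3 0.597 [0.0221, 0.0129, 0.0002]
4 0.642 [0.0291, 0.0178, 0.0003]
5 0.687 [0.0359, 0.0231, 0.0003]
6 0.732 [0.0424, 0.0287, 0.0004]
7 0.777 [0.0486, 0.0345, 0.0004]
8 0.822 [0.0546, 0.0406, 0.0005]
9 0.867 [0.0603, 0.047, 0.0005]
10 0.912 [0.0657, 0.0536, 0.0006]
11 0.957 [0.0708, 0.0605, 0.0006]
12 1.002 [0.0755, 0.0676, 0.0006]
```

Request:
carry_out --motion '[[[0.0075,0.004,0],[0,0,0],-1],[[0.015,0.0085,0],[0,0,0],-1],[[0.022,0.013,0],[0,0,0],-1],[[0.029,0.018,0.0005],[0,0,0],-1],[[0.036,0.023,0.0005],[0,0,0],-1],[[0.0425,0.0285,0.0005],[0,0,0],-1],[[0.0485,0.0345,0.0005],[0,0,0],-1],[[0.0545,0.0405,0.0005],[0,0,0],-1],[[0.0605,0.047,0.0005],[0,0,0],-1],[[0.0655,0.0535,0.0005],[0,0,0],-1],[[0.071,0.0605,0.0005],[0,0,0],-1],[[0.0755,0.0675,0.0005],[0,0,0],-1]]'

```text
time: 15.03
position: [0.731, 0.0229, 0.4041]
tcp_rot: [0.708, -0.706, -0.007, 0.009]
ft_force: [0.9, 0.1, 0.7]
grip_width: 0.0116
```

```bash
python3 plan.py 0.04 1.57
python3 - <<'E'
from h import *
im,d=env.camera("scene"); save("s5",cv2.resize(im[60:380,200:540],None,fx=1.8,fy=1.8))
E
```

```text
t 15.0333 grasp [0.7306 0.0235 0.2331] ang 1.002 r 0.1915 w 0.0116 ft [0.9 0.1 0.7]
[[1.0, -0.002, -0.023], [0.023, 0.003, 1.0], [-0.002, -1.0, 0.003]]
1 1.042 [0.004, 0.0065, 0.0]
2 1.082 [0.0077, 0.0131, 0.0]
3 1.122 [0.0111, 0.0199, 0.0001]
4 1.162 [0.0143, 0.0268, 0.0001]
5 1.202 [0.0172, 0.0338, 0.0001]
6 1.242 [0.0198, 0.0409, 0.0001]
7 1.282 [0.0221, 0.0482, 0.0001]
8 1.322 [0.0242, 0.0555, 0.0001]
9 1.362 [0.0259, 0.0629, 0.0001]
10 1.402 [0.0274, 0.0704, 0.0001]
11 1.442 [0.0285, 0.0779, 0.0001]
12 1.482 [0.0293, 0.0854, 0.0]
```

View pics/s5.png

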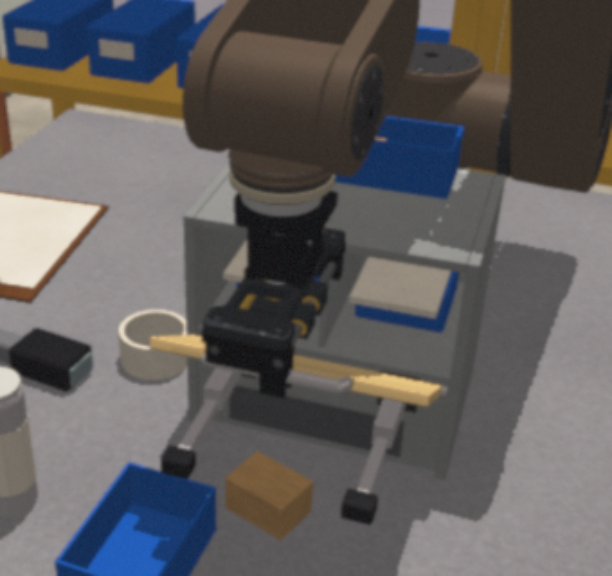

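The flap is following at about 1.0 rad, and the arm is clear of the cabinet. I'll continue, slower towards level.

Request:
carry_out --motion '[[[0.004,0.0065,0],[0,0,0],-1],[[0.0075,0.013,0],[0,0,0],-1],[[0.011,0.02,0],[0,0,0],-1],[[0.0145,0.027,0],[0,0,0],-1],[[0.017,0.034,0],[0,0,0],-1],[[0.02,0.041,0],[0,0,0],-1],[[0.022,0.048,0],[0,0,0],-1],[[0.024,0.0555,0],[0,0,0],-1],[[0.026,0.063,0],[0,0,0],-1],[[0.0275,0.07,0],[0,0,0],-1],[[0.0285,0.078,0],[0,0,0],-1],[[0.0295,0.085,0],[0,0,0],-1]]'

```text
time: 16.08
position: [0.7607, 0.0239, 0.3163]
tcp_rot: [0.708, -0.706, -0.006, 0.01]
ft_force: [-8.2, -1.7, -0.8]
grip_width: 0.0114
```

```bash
python3 plan.py 0.015 1.60
```

```text
t 16.0833 grasp [0.7598 0.0244 0.1453] ang 1.491 r 0.1911 w 0.0114 ft [-8.2 -1.7 -0.8]
[[1.0, -0.005, -0.023], [0.023, 0.003, 1.0], [-0.005, -1.0, 0.004]]
1 1.506 [0.0002, 0.0028, -0.0]
2 1.521 [0.0004, 0.0057, -0.0]
3 1.536 [0.0005, 0.0085, -0.0]
4 1.551 [0.0006, 0.0114, -0.0]
5 1.566 [0.0007, 0.0142, -0.0]
6 1.581 [0.0007, 0.0171, -0.0001]
7 1.596 [0.0006, 0.0199, -0.0001]
8 1.6 [0.0006, 0.0208, -0.0001]
9 1.6 [0.0006, 0.0208, -0.0001]
10 1.6 [0.0006, 0.0208, -0.0001]
11 1.6 [0.0006, 0.0208, -0.0001]
12 1.6 [0.0006, 0.0208, -0.0001]
```

Request:
carry_out --motion '[[[-0.001,0.003,0],[0,0,0],-1],[[-0.001,0.0055,0],[0,0,0],-1],[[-0.001,0.0085,0],[0,0,0],-1],[[-0.001,0.011,0],[0,0,0],-1],[[-0.001,0.013,0],[0,0,0],-1],[[-0.001,0.014,0],[0,0,0],-1],[[-0.001,0.014,0],[0,0,0],-1]]'

```text
time: 16.67
position: [0.7602, 0.0239, 0.3037]
tcp_rot: [0.708, -0.706, -0.008, 0.008]
ft_force: [4.1, -1.2, 3.9]
grip_width: 0.0114
```

```bash
cat > chk.py <<'E'
from h import *
# flap top face slope from the depth pictures
for n in("top","scene"):
    im,d=env.camera(n); p,_,_=cloud(n,d); save("f_"+n,im)
    m=(p[:,2]>.11)&(p[:,2]<.165)&(abs(p[:,1]-.02)<.125)&(p[:,0]>.59)&(p[:,0]<.705)
    q=p[m]
    for _ in range(3):
        A=np.c_[q[:,:2]-[.57,.015],np.ones(len(q))]; k=np.linalg.lstsq(A,q[:,2],rcond=None)[0]; e=abs(A@k-q[:,2]); q=q[e<max(.002,2*e.std())]
    print(n,"flap slope x %.4f y %.4f z@hinge %.4f"%tuple(k),len(q))
    for y0 in(-.07,.109):
        m=(p[:,2]>.108)&(p[:,2]<.118)&(abs(p[:,1]-y0)<.02)&(p[:,0]>.715)&(p[:,0]<.80)
        if m.sum()>20: print("  block front x",y0,np.round(np.percentile(p[m][:,0],98),4))
E
python3 plan.py 0.015 1.60 | head -1; python3 chk.py
```

```text
t 16.6667 grasp [0.76   0.0244 0.1327] ang 1.557 r 0.1908 w 0.0114 ft [ 4.1 -1.2  3.9]
top flap slope x -0.0018 y 0.0011 z@hinge 0.1374 962
  block front x -0.07 0.7497
scene flap slope x -0.0025 y -0.0004 z@hinge 0.1360 3386
  block front x -0.07 0.7517
  block front x 0.109 0.7444
```

Request:
carry_out --motion '[[[0,0.001,0],[0,0,0],-1],[[0,0.0015,0],[0,0,0],-1],[[0,0.0015,0],[0,0,0],-1]]'

```text
time: 17.02
position: [0.76, 0.0239, 0.3033]
tcp_rot: [0.708, -0.706, -0.008, 0.008]
ft_force: [-2.0, -0.3, 7.8]
grip_width: 0.0119
```

Reaction force is rising, so the flap rests on the supports. I'll open only a little, because the inner finger stands in the 39 mm gap, and then lift straight up.

Request:
carry_out --motion '[[[0,0,0],[0,0,0],-0.4],[[0,0,0],[0,0,0],-0.4],[[0,0,0],[0,0,0],-0.4],[[0,0,0],[0,0,0],-0.4],[[0,-0.008,0],[0,0,0],-0.4],[[0,-0.018,0],[0,0,0],-0.4],[[0,-0.035,0],[0,0,0],-0.4],[[0,-0.07,0],[0,0,0],-0.4],[[0,-0.11,0],[0,0,0],-0.4],[[0,-0.15,0],[0,0,0],-0.4],[[0,-0.19,0],[0,0,0],-0.4],[[0,-0.19,0],[0,0,0],-0.4]]'

```text
time: 18.02
position: [0.7589, 0.0234, 0.5043]
tcp_rot: [0.708, -0.706, -0.013, 0.003]
ft_force: [0.4, -0.3, 1.6]
grip_width: 0.0285
```

```bash
python3 st.py; python3 chk.py
```

```text
t 18.0167 tcp [0.7589 0.0234 0.5043] grasp [0.7613 0.0239 0.3334] 
 [[ 1.     0.014 -0.023]
 [ 0.023  0.002  1.   ]
 [ 0.014 -1.     0.002]] 
ft [ 0.4 -0.3  1.6] w 0.0285 q [-0.06  0.64  1.03  0.    1.46 -0.08]
top flap slope x -0.0019 y 0.0041 z@hinge 0.1375 1010
  block front x -0.07 0.7496
scene flap slope x -0.0005 y 0.0003 z@hinge 0.1360 5168
  block front x -0.07 0.7512
  block front x 0.109 0.7453
```

View pics/f_scene.png

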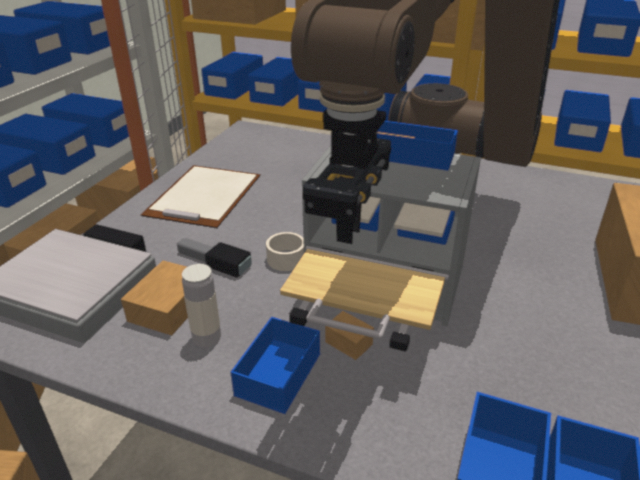

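The flap lies level around (360, 288). Both blocks are out at (300, 316) and (400, 341), the gripper is clear, and the other things look unmoved. I'll hand in.

```bash
python3 -c "
from rig import env
print(env.hand_in())"
```

```text
the job is handed in; nothing more can be done
None
```

The cabinet is ready for writing and the job is handed in, after about 18 s of robot time. Both supports are fully out, and the flap lies level on them with the gripper clear.

- **Supports:** I pulled each one out by its block while the flap was still up. Each travelled about 90 mm, until the pull force jumped to roughly 18 N (left) and 23 N (right) at the stops. Afterwards the block fronts measured x ≈ 0.750 (left) and 0.745 (right), which matches fully out.
- **Flap:** I lowered it by its bar, pinched at 15 N, along the full arc until the upward force rose to about 8 N. I then opened the gripper slightly and lifted it straight up.
- **Last checks:** In the final depth images the flap's slope is within 0.002 rad of level front to back. Side to side the scene camera gives 0.0003 rad and the top camera 0.004 rad, a small disagreement. The top camera could not measure the right block, so its position rests on the scene camera alone. The loose items look unmoved in the last picture; I did not measure them.

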